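# Tug-test the red travel lock pin in the food truck

## Task

Before the truck drives off, check that the red-knobbed lock pin, which holds down the lidded food pan, is retained: grip its knob, pull it up with about 12 N (never more than 18 N), which lifts it about 15 mm against its spring, and hold that for about a second. Then let it back down fully home and let go. Leave the black-knobbed pin unpulled and the oil bottle standing where it is.

Things in the scene. Friction and masses are not known exactly. Their poses are not given: they have to be found in the camera images.
- red_pin (a joint): Lift of the red-knobbed lock pin, in m: 0 when fully seated, growing as it is pulled straight up. The pin slides only vertically and its spring pulls it back. About 3 N starts it moving, then each further mm takes 0.6 N: 12 N at 15 mm, 18 N at 25 mm. It never comes out (hard stop at 35 mm).
- red_knob (a point): Centre of the red knob: upright plastic cylinder, 34 mm diameter, 30 mm high, 110 mm above the counter when seated. Below it 20 mm of stem, then a dark arm, top at 75 mm, along the knob's level x axis to the pan (176 x 108 mm, rim 65 mm from the pin's axis; with lid and black grip 84 mm high). All bolted down, at any spot, turned up to 17 degrees. z axis up.
- black_pin (a joint): Lift of the black-knobbed lock pin, in m: 0 when seated. It is the same lock in the same size and with the same spring, on the carrier of an open, empty pan of the same size. Not to be pulled.
- oil_bottle: Loose black oil bottle with white cap and pale label, 56 mm in diameter, 150 mm high, standing upright between the two locks, sometimes nearer to the robot than they are; origin at the centre of its underside, z axis up.
Things that resemble listed ones, but are neither listed nor needed, are in the scene too. Of the things like the oil_bottle, leave any that is purple; of the rest the smaller one is meant.

How it is judged:
On the way:
1. the red pin is pulled up with 8 to 18 N (lifted 8.5 to 25 mm) and held there for 0.5 s (value of joint red_pin between 0.0085 and 0.025 m), for 0.5 s.
At the end, for the whole second after the job is handed in: The red pin is back home and the black pin is home (each within 3 mm), and the oil bottle stands upright (within 11 degrees) within 30 mm of where it was (value of joint each of red_pin, black_pin below 0.003 m and distance of oil_bottle from where it was at the start of the episode below 0.03 m and angle between oil_bottle's own z axis and vertical below 0.2 rad); the robot touches nothing.
It fails at once if the red pin is pulled with more than 18 N (lifted more than 25 mm) (value of joint red_pin above 0.025 m).
It fails at once if the black pin is pulled (lifted more than 6 mm) (value of joint black_pin above 0.006 m).
It fails at once if the oil bottle is tipped or moved more than 30 mm (distance of oil_bottle from where it was at the start of the episode above 0.03 m or angle between oil_bottle's own z axis and vertical above 0.35 rad).
It also fails if it takes over 35 s, if anything falls off the work surface, if the arm or the gripper's body presses on something with over 40 N, if the wrist force passes 120 N, or if a joint passes its speed limit or range.

## Robot

A 7-joint arm with a two-finger parallel gripper is mounted at the origin on the work surface. World frame = base frame: x ahead of the robot, y to its left, z up, the work surface at z = 0. Lengths are in m, angles in rad, forces in N, time in s.
With the tool pointing down it reaches from about 0.4 to 0.9 m from the base axis. Payload 5.5 kg.
Tool frame: the origin (TCP) lies between the finger pads; the fingertips stand 17 mm ahead of it and the grasp point (between the pads) lies 2 mm behind it; z points along the fingers, y is the direction in which the jaws open and shut (so a half turn about z gives the same grasp; the last joint's range is limited). The gripper opens to 92 mm and grips with 3 to 60 N. Pads are 19 mm wide; open, the fingers measure 130 mm over their backs; the gripper's body (75 mm by 190 mm) begins 47 mm behind the grasp point.
Start: joints at [-1.065, 0.501, -0.427, 1.55, 0.221, 1.138, -0.21], TCP at [0.156, 0.631, 0.244] pointing down, gripper open.
Joint ranges: [-2.88, 2.88], [-0.31, 2.03], [-1.54, 1.56], [0.2, 2.42], [-1.41, 4.55], [0.19, 2.02], [-2.57, 2.57]. Speed limits (rad/s): [2.57, 2.57, 3.14, 3.14, 3.14, 3.14, 3.14].

## Interface

Orientations are given as a unit quaternion [x, y, z, w].
In Python, from bench import * gives the robot as it stands.
- The arm moves only by the tool carry_out, never from a script. Its argument "deltas" is a list that holds one entry, the list of rows, each a list of 5 numbers: the shift along the tool's x, y, z in m, then the turn about the tool's z in rad, then the opening, from 0 (shut) to 1 (fully open). A call has 1 to 20 rows; each row shifts and turns the commanded pose from where the row before left it, along the tool's axes as they then stand; what a row does not reach is not made up. A row lasts 1/8 s, in which the tool goes at most 62.5 mm and 10.7 degrees, less where a joint would pass 70% of its speed; a pose out of reach is approached as far as the arm can. A call with a gripper value outside its range is refused whole. The fingers move at their own pace and stop on an object; "squeeze" is the grip in N (left out, the last holds). Time passes only in rows, so rows that do not move let the fingers close. It gives the time, the measured TCP pose, the force and the opening at its end, in the units of the state.
- read_state(): the state, without advancing time (a new reading comes with each control period).
- get_image(name): name is "scene" or "top" or "wrist"; returns a dict with "frame" (420x560x3 uint8, red, green, blue), "vfov" (degrees; the focal length in pixels is half the picture's height over the tangent of half this angle, whatever the lens; pixels are square), "cx", "cy" (the principal point, pixels), "dist_coeffs" ([k1, k2, p1, p2, k3] as OpenCV has them; the pictures are not rectified), "xyz" and "rotation" of the camera in the world. Camera axes: x right, y down, z forward; pixel columns grow to the right and rows downward; lengths in m; the calibration is good to about 2 mm. A picture is of the moment at which its call begins. There is no depth.
- job_done(): hands the job in, once; it reports no verdict.
The state is a dict: "time_s": time; "joint_positions": joint angles; "qvel": joint speeds; "tau": joint torques, N m; "tcp_pos": TCP position; "tool_rot": TCP orientation; "force": force on the tool from outside, world axes, zero at the start; "wrist_torque": the same for the moment, N m; "grip_width": finger opening in m.
Only numpy, scipy, OpenCV 4.12 (cv2) and the standard library are available. Lean on these libraries where they do the work, as an engineer would, in place of code of your own. Each camera call takes 0.05 s, during which the arm holds its last target. There are 200 camera calls.

## Working session

There is one attempt and no reset: what is moved stays moved. The work goes in short steps, Python scripts to look and compute and a tool call to move; the robot and the scene stay as the last step left them, time stands still between calls to the robot, and variables do not carry over. Pictures are saved under pics/ and viewed, about 8 in all and at most 12, crops included, and the job is handed in when it is done.

Besides the shell and the picture viewer there is one more tool, called after "Emit:" as a command line: name --argument value ..., lists and objects as JSON in quotes. carry_out: Moves the arm, as the interface text tells. Its arguments: {"type":"object","properties":{"deltas":{"type":"array"},"squeeze":{"type":"number"}},"required":["deltas"]}

```bash
mkdir -p pics
cat > h.py <<'E'
from bench import *
import numpy as np, cv2, pickle
def grab(n,tag):
    im=get_image(n); pickle.dump(im,open(f'pics/{tag}.pkl','wb'))
    cv2.imwrite(f'pics/{tag}.png',cv2.cvtColor(np.asarray(im['frame']),cv2.COLOR_RGB2BGR)); return im
def load(tag): return pickle.load(open(f'pics/{tag}.pkl','rb'))
def R_(im):
    r=np.array(im['rotation'],float)
    if r.size==4:
        from scipy.spatial.transform import Rotation as Ro
        return Ro.from_quat(r).as_matrix()
    return r.reshape(3,3)
def ray(im,u,v):
    f=im['frame'].shape[0]/2/np.tan(np.radians(im['vfov'])/2)
    K=np.array([[f,0,im['cx']],[0,f,im['cy']],[0,0,1.]])
    p=cv2.undistortPoints(np.array([[[u,v]]],float),K,np.array(im['dist_coeffs'],float))[0,0]
    d=R_(im)@np.array([p[0],p[1],1]); return np.array(im['xyz'],float),d/np.linalg.norm(d)
def plane(im,u,v,z):
    o,d=ray(im,u,v); return o+d*(z-o[2])/d[2]
def proj(im,P):
    f=im['frame'].shape[0]/2/np.tan(np.radians(im['vfov'])/2)
    K=np.array([[f,0,im['cx']],[0,f,im['cy']],[0,0,1.]])
    R=R_(im); c=R.T@(np.array(P,float)-np.array(im['xyz'],float))
    return cv2.projectPoints(c.reshape(1,3),np.zeros(3),np.zeros(3),K,np.array(im['dist_coeffs'],float))[0].ravel()
def tri(rays):
    A=np.zeros((3,3));b=np.zeros(3)
    for o,d in rays:
        M=np.eye(3)-np.outer(d,d);A+=M;b+=M@o
    x=np.linalg.solve(A,b); return x,[np.linalg.norm((np.eye(3)-np.outer(d,d))@(x-o)) for o,d in rays]
E
python3 - <<'E'
from h import *
for n in("scene","top"):
    im=grab(n,n+"0"); print(n,{k:v for k,v in im.items() if k!='frame'})
print(read_state())
a=[cv2.imread(f'pics/{n}0.png') for n in("scene","top")]
E
```

```text
scene {'vfov': 56.45889155789648, 'cx': 280.0930496949385, 'cy': 211.63462873839697, 'dist_coeffs': array([-0.08399626,  0.        ,  0.        ,  0.        ,  0.        ]), 'xyz': array([0.98958762, 0.03188985, 0.81639868]), 'rotation': array([ 0.66102486,  0.68166462, -0.22433598, -0.21920961])}
top {'vfov': 45.232415356090726, 'cx': 290.81206835062375, 'cy': 214.839436410608, 'dist_coeffs': array([-0.01622743,  0.        ,  0.        ,  0.        ,  0.        ]), 'xyz': array([ 0.3602576 , -0.01592396,  1.00204925]), 'rotation': array([-0.69871715,  0.71268459, -0.03362528,  0.05238667])}
{'time_s': 0.1, 'joint_positions': array([-1.06480617,  0.50177295, -0.42679725,  1.55134059,  0.22075319,
        1.13833917, -0.21032705]), 'qvel': array([ 0.00019852, -0.00137891,  0.00049205, -0.00144872,  0.00036736,
       -0.00011719,  0.00037668]), 'tau': array([-1.13488970e-02, -5.67872572e+01, -5.83876938e+00, -2.79912347e+01,
       -6.90585491e-02,  2.41062435e-02,  5.80293931e-05]), 'tcp_pos': array([0.1561521 , 0.63032728, 0.24277135]), 'tool_rot': array([ 1.21101215e-01,  9.92639748e-01, -8.94944024e-04, -1.57119074e-04]), 'force': array([ 0.01258096,  0.08447818, -0.12588681]), 'wrist_torque': array([-0.06801257,  0.00665009,  0.03439199]), 'grip_width': 0.09184521837350663}
```

View pics/scene0.png

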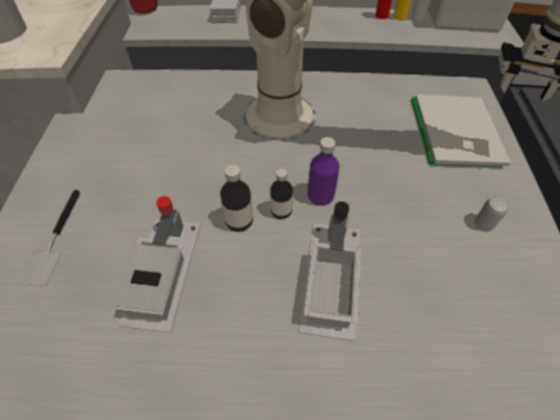

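View pics/top0.png

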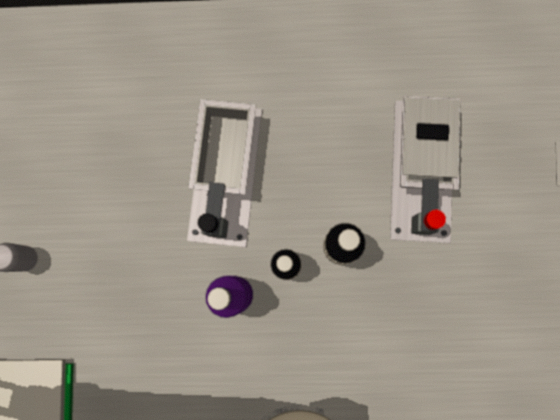

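Scene view: red knob at (165,205) with its lidded pan, black knob at (341,210) with the open pan. There are three bottles: a large black one at (237,205), a small black one at (282,198) and a purple one at (323,178). In the top view the red knob is at (435,219), the black knob at (208,223), the small bottle at (286,264) and the large one at (346,242).

Run:
```python
from h import *
rays={}
for n in("scene0","top0"):
    im=load(n); f=np.asarray(im['frame']).astype(int)
    m=((f[...,0]>110)&(f[...,1]<60)&(f[...,2]<60)).astype(np.uint8)
    k,l,s,c=cv2.connectedComponentsWithStats(m)
    for i in range(1,k):
        if s[i,4]>20: print(n,'red',s[i],c[i],plane(im,*c[i],.125)[:3])
t=load("top0");s=load("scene0")
ti=np.asarray(t['frame'])[85:255,380:480]; si=np.asarray(s['frame'])[190:335,110:210]
a=cv2.resize(ti,None,fx=3.5,fy=3.5,interpolation=2); b=cv2.resize(si,None,fx=4,fy=4,interpolation=2)
h=max(a.shape[0],b.shape[0]); o=np.zeros((h,a.shape[1]+b.shape[1],3),np.uint8)
o[:a.shape[0],:a.shape[1]]=a;o[:b.shape[0],a.shape[1]:]=b
cv2.imwrite('pics/crop1.png',o[...,::-1])
for nm,p,q,z in(('small cap',(286,264),(281,175),.15),('big cap',(348,240),(233,173),.19),('blk knob',(208,223),(341,209),.12)):
    print(nm,tri([ray(t,*p),ray(s,*q)]),plane(t,*p,z))
print('tri red',tri([ray(t,435,219),ray(s,165,205)]))
```

```text
scene0 red [157 197  14  16 158] [164.25316456 203.82911392] [ 0.46346491 -0.24294011  0.125     ]
top0 red [426 209  19  20 291] [435.20962199 218.57044674] [ 0.4558508  -0.24479651  0.125     ]
small cap (array([0.3817352, 0.0165499, 0.1390005]), [np.float64(0.0007480467152871923), np.float64(0.0007480467152871968)]) [0.38150738 0.01539848 0.15      ]
big cap (array([ 0.41759991, -0.08694984,  0.1819601 ]), [np.float64(0.0002776510538010172), np.float64(0.0002776510538010255)]) [ 0.41706754 -0.08652805  0.19      ]
blk knob (array([0.45761267, 0.15451344, 0.11454688]), [np.float64(0.00014932420616944856), np.float64(0.0001493242061694966)]) [0.4570143  0.15331513 0.12      ]
tri red (array([ 0.45640207, -0.24692883,  0.111434  ]), [np.float64(0.0009776901756159972), np.float64(0.0009776901756159062)])
```

View pics/crop1.png

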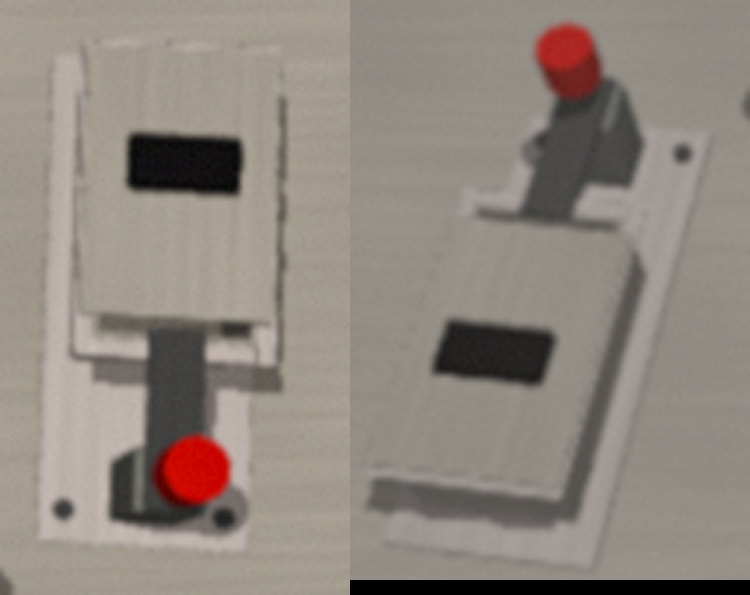

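Choice: the knob on the lidded pan, at scene (165,205) and top (435,219). The black knob is rejected by colour, and the red bottle at scene (384,8) is background off the counter. The crop confirms it, and the triangulated height of 0.111 fits the given 0.110. The small black bottle (cap height 0.14–0.15) is the listed one.

Run:
```python
from h import *
from scipy.spatial.transform import Rotation as Ro
R=Ro.from_quat(read_state()['tool_rot']).as_matrix()
W=[read_state()['tcp_pos'],[.45,.42,.32],[.52,0,.32],[.456,-.246,.22]]
for a,b in zip(W,W[1:]):
    d=np.array(b)-a; print((R.T@d).round(4), np.linalg.norm(d).round(3))
```

```text
[-0.3358 -0.1337 -0.077 ] 0.37
[-0.1689 -0.3909  0.0007] 0.426
[ 0.003  -0.254   0.1005] 0.273
```

Emit:
carry_out --deltas '[[[-0.042,-0.0167,-0.0096,0,1],[-0.042,-0.0167,-0.0096,0,1],[-0.042,-0.0167,-0.0096,0,1],[-0.042,-0.0167,-0.0096,0,1],[-0.042,-0.0167,-0.0096,0,1],[-0.042,-0.0167,-0.0096,0,1],[-0.042,-0.0167,-0.0096,0,1],[-0.042,-0.0167,-0.0096,0,1],[-0.0169,-0.0391,0,0,1],[-0.0169,-0.0391,0,0,1],[-0.0169,-0.0391,0,0,1],[-0.0169,-0.0391,0,0,1],[-0.0169,-0.0391,0,0,1],[-0.0169,-0.0391,0,0,1],[-0.0169,-0.0391,0,0,1],[-0.0169,-0.0391,0,0,1],[-0.0169,-0.0391,0,0,1],[-0.0169,-0.0391,0,0,1]]]'

```text
time_s: 2.35
tcp_pos: [0.5201, -0.001, 0.3202]
tool_rot: [0.121, 0.993, -0.0, -0.0]
force: [0.9, 0.3, -0.1]
grip_width: 0.0915
```

Emit:
carry_out --deltas '[[[0,-0.036,0,0,1],[0,-0.036,0,0,1],[0,-0.036,0,0,1],[0,-0.036,0,0,1],[0,-0.036,0.02,0,1],[0,-0.036,0.03,0,1],[0.003,-0.037,0.04,0,1],[0,0,0,0,1],[0,0,0,0,1]]]'

```text
time_s: 3.48
tcp_pos: [0.4568, -0.244, 0.2305]
tool_rot: [0.121, 0.993, 0.0, -0.0]
force: [1.1, 0.9, -0.4]
grip_width: 0.0921
```

Run:
```python
from h import *
s=read_state(); print(s['tcp_pos'],s['force'],s['joint_positions'])
w=grab("wrist","w1"); t=grab("top","t1"); sc=grab("scene","s1")
P=(.456,-.246,.11)
print([proj(i,P) for i in(w,t,sc)])
for n,im in(("w",w),("t",t),("s",sc)):
    f=np.asarray(im['frame']).astype(int)
    m=((f[...,0]>100)&(f[...,1]<60)&(f[...,2]<60)).astype(np.uint8)
    k,l,st,c=cv2.connectedComponentsWithStats(m)
    for i in range(1,k):
        if st[i,4]>20: print(n,st[i],c[i],plane(im,*c[i],.122))
```

```text
[ 0.45682018 -0.24398847  0.23047183] [ 1.13577053  0.90098797 -0.40480379] [ 0.35303649  0.24840295  0.10016452  1.90837084 -0.03012148  0.98677306
  1.79480429]
[array([274.61677784, 206.63554701]), array([433.71601298, 219.43679423]), array([165.14063669, 205.22323426])]
w [ 248  181   48   54 2028] [271.74260355 208.21844181] [ 0.45330013 -0.24727947  0.122     ]
t [428 219  17   9 107] [435.39252336 223.11214953] [ 0.44820424 -0.24547827  0.122     ]
s [379   0  13  19 172] [384.89534884   8.61046512] [-0.49402661  0.38583506  0.122     ]
s [157 197  14  17 168] [163.5   204.625] [ 0.46348926 -0.24538297  0.122     ]
```

View pics/w1.png

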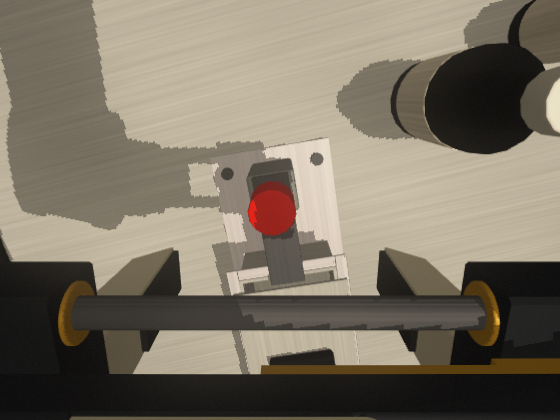

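View pics/s1.png

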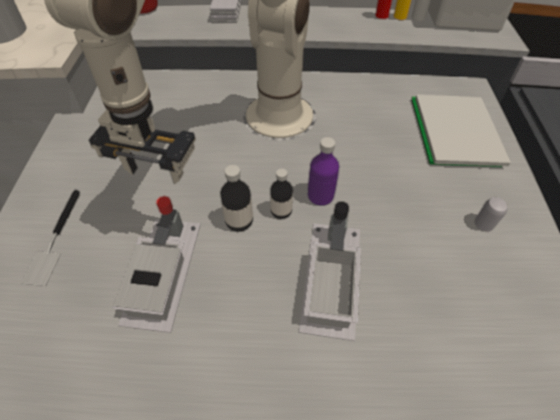

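Wrist view: the red knob at (272,208) is centred between the open fingers. The large bottle at (490,100) is well clear to the right. The scene view at (150,160) shows the gripper above the knob. Rays from the wrist and top cameras agree within about 2 mm, so I'm descending.

Emit:
carry_out --deltas '[[[0.001,-0.0033,0.015,0,1],[0,0,0.018,0,1],[0,0,0.018,0,1],[0,0,0.018,0,1],[0,0,0.018,0,1],[0,0,0.018,0,1],[0,0,0.0175,0,1],[0,0,0,0,1],[0,0,0,0,1]]]'

```text
time_s: 4.75
tcp_pos: [0.4551, -0.2476, 0.1082]
tool_rot: [0.121, 0.993, -0.0, 0.0]
force: [0.0, -0.4, 0.6]
grip_width: 0.0917
```

Run:
```python
from h import *
s=read_state(); print(s['tcp_pos'],s['force'])
w=grab("wrist","w2")
f=np.asarray(w['frame']).astype(int)
m=((f[...,0]>100)&(f[...,1]<60)&(f[...,2]<60)).astype(np.uint8)
k,l,st,c=cv2.connectedComponentsWithStats(m)
for i in range(1,k):
    if st[i,4]>20: print(st[i],c[i],plane(w,*c[i],.12))
```

```text
[ 0.45511027 -0.24759547  0.10824611] [ 0.03644698 -0.40228464  0.59879572]
[ 235  243   83   53 3505] [276.73694722 272.132097  ] [ 0.4429995  -0.24469506  0.12      ]
[242 330  70  17 863] [276.19003476 336.51332561] [ 0.47063313 -0.25181481  0.12      ]
```

View pics/w2.png

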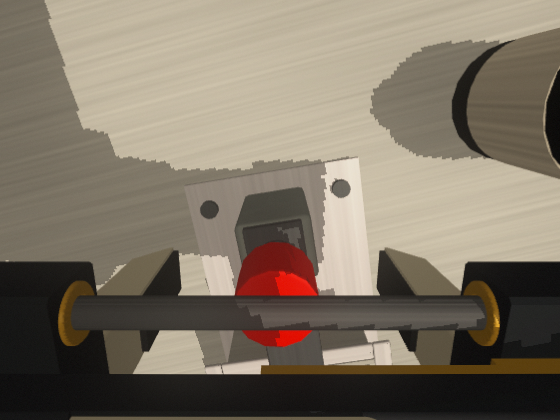

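The knob spans columns 235–318 at row 300, centred between the fingers (mid-column 280). Closing.

Emit:
carry_out --deltas '[[[0,0,0,0,0.6],[0,0,0,0,0.45],[0,0,0,0,0.35],[0,0,0,0,0.25],[0,0,0,0,0.1],[0,0,0,0,0.1],[0,0,0,0,0.1],[0,0,0,0,0.1]]]' --squeeze 40

```text
time_s: 5.8
tcp_pos: [0.4546, -0.2483, 0.108]
tool_rot: [0.121, 0.993, -0.0, 0.0]
force: [0.0, -3.1, -0.2]
grip_width: 0.0331
```

Emit:
carry_out --deltas '[[[0,0,-0.002,0,0.1],[0,0,-0.002,0,0.1],[0,0,-0.002,0,0.1],[0,0,-0.002,0,0.1],[0,0,0,0,0.1],[0,0,0,0,0.1]]]'

```text
time_s: 6.55
tcp_pos: [0.4546, -0.2483, 0.1156]
tool_rot: [0.121, 0.993, -0.0, -0.0]
force: [0.3, -6.2, -7.0]
grip_width: 0.0337
```

Emit:
carry_out --deltas '[[[0,0,-0.002,0,0.1],[0,0,-0.002,0,0.1],[0,0,-0.002,0,0.1],[0,0,-0.0015,0,0.1],[0,0,0,0,0.1],[0,0,0,0,0.1],[0,0,0,0,0.1]]]'

```text
time_s: 7.42
tcp_pos: [0.4546, -0.2482, 0.1226]
tool_rot: [0.121, 0.993, -0.0, -0.0]
force: [1.9, -7.1, -11.5]
grip_width: 0.0332
```

Run:
```python
from h import *
s=read_state(); print(s['tcp_pos'],s['force'])
a=load("scene0"); b=grab("scene","s3"); w=grab("wrist","w3")
for im in(a,b):
    f=np.asarray(im['frame']).astype(int)
    m=((f[...,0]>110)&(f[...,1]<60)&(f[...,2]<60)).astype(np.uint8)
    m[:150]=0; k,l,st,c=cv2.connectedComponentsWithStats(m)
    print([(st[i],c[i]) for i in range(1,k) if st[i,4]>15])
print(proj(a,(.455,-.247,.11)),proj(a,(.455,-.247,.125)))
```

```text
[ 0.45455765 -0.24823559  0.12264117] [  1.85652411  -7.1283698  -11.46936772]
[(array([157, 197,  14,  16, 158], dtype=int32), array([164.25316456, 203.82911392]))]
[]
[164.80213309 204.86668567] [163.26387201 200.82610969]
```

The pull is 11.5 N at 14.6 mm of lift, which matches the spring (expected 11.8 N), so there is no slip. Holding for 1.25 s.

Emit:
carry_out --deltas '[[[0,0,0,0,0.1],[0,0,0,0,0.1],[0,0,0,0,0.1],[0,0,0,0,0.1],[0,0,0,0,0.1],[0,0,0,0,0.1],[0,0,0,0,0.1],[0,0,0,0,0.1],[0,0,0,0,0.1],[0,0,0,0,0.1]]]'

```text
time_s: 8.78
tcp_pos: [0.4545, -0.2482, 0.1226]
tool_rot: [0.121, 0.993, -0.0, -0.0]
force: [1.9, -7.4, -12.0]
grip_width: 0.0333
```

Emit:
carry_out --deltas '[[[0,0,0.002,0,0.1],[0,0,0.002,0,0.1],[0,0,0.002,0,0.1],[0,0,0.002,0,0.1],[0,0,0.002,0,0.1],[0,0,0.002,0,0.1],[0,0,0.002,0,0.1],[0,0,0.001,0,0.1],[0,0,0,0,0.1],[0,0,0,0,0.1]]]'

```text
time_s: 10.02
tcp_pos: [0.4546, -0.2483, 0.1085]
tool_rot: [0.121, 0.993, -0.0, -0.0]
force: [-0.0, -5.1, -2.8]
grip_width: 0.033
```

Emit:
carry_out --deltas '[[[0,0,0.0005,0,0.1],[0,0,0,0,0.1],[0,0,0,0,0.5],[0,0,0,0,0.8],[0,0,0,0,1],[0,0,0,0,1],[0,0,0,0,1],[0,0,0,0,1]]]'

```text
time_s: 11.02
tcp_pos: [0.4548, -0.2475, 0.108]
tool_rot: [0.121, 0.993, 0.0, -0.0]
force: [-0.5, 0.6, -0.4]
grip_width: 0.0884
```

Open, and no contact force is left. Retreating straight up.

Emit:
carry_out --deltas '[[[0,0,0,0,1],[0,0,-0.01,0,1],[0,0,-0.02,0,1],[0,0,-0.03,0,1],[0,0,-0.03,0,1],[0,0,-0.03,0,1],[0,0,-0.03,0,1],[0,0,-0.03,0,1],[0,0,-0.01,0,1],[0,0,0,0,1],[0,0,0,0,1]]]'

```text
time_s: 12.4
tcp_pos: [0.4541, -0.2471, 0.2967]
tool_rot: [0.121, 0.993, 0.0, -0.001]
force: [-0.2, 0.6, -0.3]
grip_width: 0.092
```

Run:
```python
from h import *
s=read_state(); print(s['tcp_pos'],s['force'],s['time_s'])
a=load("scene0"); b=grab("scene","s4"); t=grab("top","t4")
for im in(a,b):
    f=np.asarray(im['frame']).astype(int)
    m=((f[...,0]>110)&(f[...,1]<60)&(f[...,2]<60)).astype(np.uint8)
    m[:150]=0; k,l,st,c=cv2.connectedComponentsWithStats(m)
    print([(st[i],c[i]) for i in range(1,k) if st[i,4]>15])
d=lambda x,y,r:np.abs(np.asarray(x['frame'])[r].astype(int)-np.asarray(y['frame'])[r]).mean()
print('bottle/black knob diffs',d(a,b,np.s_[165:222,265:298]),d(a,b,np.s_[200:250,325:355]),d(load("top0"),t,np.s_[245:285,265:305]))
```

```text
[ 0.45409594 -0.24713118  0.29672707] [-0.22748498  0.60516985 -0.25905173] 12.4
[(array([157, 197,  14,  16, 158], dtype=int32), array([164.25316456, 203.82911392]))]
[(array([157, 197,  15,  17, 169], dtype=int32), array([164.50295858, 204.28402367]))]
bottle/black knob diffs 5.159312422470317 4.858444444444444 3.957291666666667
```

View pics/s4.png

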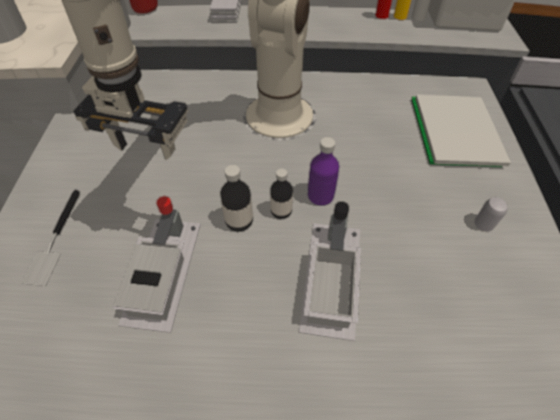

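The red knob is back at its starting pixel (164,204). The black knob at (341,210) and the small bottle at (282,198) are unchanged, and the gripper is clear above.

```bash
python3 -c "
from bench import *
print(job_done())"
```

```text
the job is handed in; nothing more can be done
None
```

I gripped the red knob with 40 N and pulled it up about 14.6 mm. The wrist measured 11.5–12 N, in line with the spring, so the grip did not slip. I held it there for over 1.2 s, let the pin back down home, let go, and handed the job in at about 12.5 s with the arm well above everything.

In the last pictures the red knob is back within 0.5 px of where it started. The black knob and the small black bottle look unmoved, and the wrist force is close to zero.

- **Failed check:** the scene picture taken during the pull could not confirm the lift, because the gripper hid the knob. The lift figure therefore comes from the arm position and the force.
- **Disagreement:** camera estimates of the knob's position differed by a few mm, up to about 8 mm for the single-view scene estimate. The wrist force also showed up to about 7 N sideways while gripping, so the grasp was probably slightly off centre.

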